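# Stack a power module in its carrier, shut the lid and slide it to the test place

### The job

Build the module in the pocket of the carrier: first the finned heat sink, fins up, then every white frame spacer on the bench, then the solid steel cover on top, screw heads up, all lying flat and square between the corner guides. Then lower the carrier's lid gently until it is fully closed, and slide the carrier along the bench, never lifting it, into the taped outline so that it stands square inside. Leave the other things on the bench where they are.

Things in the scene. Friction and masses are not known exactly. Their poses are not given: they have to be found in the camera images.
- heatsink: aluminium heat sink, 60 mm along its own x, 90 mm along its own y, 34 mm high, loose on the bench: a 12 mm plate with five upright fins (5 mm thick, along its y; the outer two flush with its sides). Origin: centre of its underside; z up towards the fins. About 160 g.
- spacer_a: white plastic frame spacer with a 32 x 54 mm window, 60 mm along its own x, 90 mm along its own y, 10 mm thick, about 50 g, loose on the bench. The spacers are alike; two or three are there (None when absent). Origin: in the middle of its thickness and outline, 5 mm above the bench.
- spacer_b: white plastic frame spacer with a 32 x 54 mm window, 60 mm along its own x, 90 mm along its own y, 10 mm thick, about 50 g, loose on the bench. The spacers are alike; two or three are there (None when absent). Origin: in the middle of its thickness and outline, 5 mm above the bench.
- spacer_c: white plastic frame spacer with a 32 x 54 mm window, 60 mm along its own x, 90 mm along its own y, 10 mm thick, about 50 g, loose on the bench. The spacers are alike; two or three are there (None when absent). Origin: in the middle of its thickness and outline, 5 mm above the bench.
- cover: solid steel-coloured cover plate with four dark screw heads on top (1.5 mm high, look only), 60 mm along its own x, 90 mm along its own y, 12 mm thick, about 120 g. Origin: centre of its underside.
- carrier: loose carrier, about 0.8 kg with its lid: dark base plate 12 mm thick, from -115 to +65 mm along its x, -80 to +80 mm along its y. Four L-shaped corner guides make a pocket at its origin. Two hinge posts stand on its +y edge at x = 53 and -53 mm, up to 102 mm above the bench. Origin: pocket centre, on the underside of the base; z up.
- pocket (a point): centre of the pocket's floor, 12 mm above the carrier's underside, axes as the carrier's. Pocket 66 mm (x) by 96 mm (y); guides 68 mm high, then flared out up to 77 mm; open on the +x and -x sides over the middle 72 mm for fingers. Seated parts have their y along this y (either way). Stacked undersides: heat sink at 0, spacers at 34, 44, 54 mm, cover next.
- grip_post (a point): centre of the top of the carrier's black grip post, 92 mm from the pocket centre towards the carrier's -x; the post measures 36 mm (x) by 30 mm (y), its top is 90 mm above the bench and it rises from the base plate. Hold it across y to slide the carrier.
- lid (a joint): the carrier's lid, 120 mm along x, 155 mm from hinge to free edge, a frame 8 mm thick (free-edge bar 28 mm wide) with a clear window. 0 = closed, level over the pocket, top 112 mm above the bench; positive = open (rad). Starts 1.55 to 1.9, upright at the carrier's +y side; stays where left (hinge friction 0.2 N m, 1 to 3 N at the edge). Push it over by its outer face.
- lid_hinge (a point): middle of the hinge line, 80 mm from the pocket centre towards the carrier's +y, 104 mm above the carrier's underside; the line runs along the carrier's x. Axes as the carrier's.
- lid_edge (a point): middle of the lid's free edge on its outer face (the upper one when closed), 155 mm from the hinge line and 8 mm off its plane.
- mark: taped outline on the bench, flat, inner opening 200 mm along its x and 180 mm along its y, tape 12 mm wide: 10 mm to spare on each side of the carrier's base plate. Its origin and axes are where the carrier's origin and axes belong (the outline itself is centred 25 mm from the origin towards -x).
- tape_roll: bystander among the parts: grey roll, 68 mm across, 24 mm high. Origin: centre of its underside.
- tester: bystander: black hand tester lying flat, 150 x 75 x 28 mm. Origin: centre of its underside.
- screw_jar: bystander: jar, 68 mm across, 75 mm high. Origin: centre of its underside.
- screwdriver: bystander: screwdriver lying near the robot's left. Origin: under its middle.
- reel: bystander: black and white empty reel standing flat, 90 mm across, 62 mm high. Origin: centre of its underside.
There are look-alikes about, which are no part of the job. Leave any pink or purple look-alike of the spacer_a alone.

How it is judged:
On the way, in this order (a step that is already met when the one before it is completed fails the run):
1. the heat sink is seated in the pocket (x of heatsink in the frame of pocket between -0.005 and 0.005 m and y of heatsink in the frame of pocket between -0.005 and 0.005 m and z of heatsink in the frame of pocket between -0.004 and 0.004 m and angle between the y axis of heatsink and the y axis of pocket, either way round below 0.12 rad and angle between the z axis of heatsink and the z axis of pocket, either way round below 0.07 rad), for 0.2 s.
2. every spacer lies in the pocket on the heat sink (all of step 1 and x of spacer_a in the frame of pocket between -0.005 and 0.005 m and y of spacer_a in the frame of pocket between -0.005 and 0.005 m and z of spacer_a in the frame of pocket between 0.036 and 0.062 m and angle between the y axis of each of spacer_a, spacer_b, spacer_c and the y axis of pocket, either way round below 0.12 rad and angle between the z axis of each of spacer_a, spacer_b, spacer_c and the z axis of pocket, either way round below 0.07 rad and x of spacer_b in the frame of pocket between -0.005 and 0.005 m and y of spacer_b in the frame of pocket between -0.005 and 0.005 m and z of spacer_b in the frame of pocket between 0.036 and 0.062 m and x of spacer_c in the frame of pocket between -0.005 and 0.005 m and y of spacer_c in the frame of pocket between -0.005 and 0.005 m and z of spacer_c in the frame of pocket between 0.036 and 0.062 m), for 0.2 s.
3. the cover lies on the spacers (all of step 2 and x of cover in the frame of pocket between -0.005 and 0.005 m and y of cover in the frame of pocket between -0.005 and 0.005 m and z of cover in the frame of pocket between 0.05 and 0.069 m and angle between the y axis of cover and the y axis of pocket, either way round below 0.12 rad and angle between the z axis of cover and the z axis of pocket, either way round below 0.07 rad and (z of cover in the frame of spacer_a between -0.0085 and 0.0085 m or z of cover in the frame of spacer_b between -0.0085 and 0.0085 m or z of cover in the frame of spacer_c between -0.0085 and 0.0085 m)), for 0.2 s.
4. the lid is closed over the stack (all of step 3 and value of joint lid below 0.05 rad), for 0.2 s.
5. the carrier stands in the taped outline, lid closed (all of step 4 and horizontal distance between carrier and mark below 0.015 m and angle between the x axis of carrier and the x axis of mark, either way round below 0.13 rad and height (world z) of carrier below 0.004 m and linear speed of carrier below 0.02 m/s), for 0.2 s.
At the end, for the whole second after the job is handed in: Heat sink on the pocket floor, spacers on it, cover on top, each within 5 mm of the pocket's centre in x and y, 0.12 rad in turn and 0.07 rad of flat; lid under 0.05 rad; carrier at rest on the bench within 15 mm and 0.13 rad of its place in the outline (all of step 5 and linear speed of cover below 0.02 m/s); the robot touches nothing.
It fails at once if the carrier is lifted off the bench or tipped (height (world z) of carrier above 0.012 m or angle between carrier's own z axis and vertical above 0.12 rad).
It fails at once if the lid is slammed (faster than 3 rad/s) (velocity of joint lid below -3 rad/s).
It fails at once if a bystander is moved by more than 40 mm (distance of any of tape_roll, tester, screw_jar, screwdriver, reel from where it was at the start of the episode above 0.04 m).
Of spacer_a, spacer_b, spacer_c only 2 to 3 are there at a start; the rules pass over those that are not, and their reading is None.
At some moment in a run one of heatsink, spacer_a, spacer_b, spacer_c, cover may be knocked a few centimetres aside while the robot is not near it.
Once in a run the grip may slacken for a moment while it holds something.
It also fails if it takes over 208 s, if anything falls off the work surface, if the arm or the gripper's body presses on something with over 40 N, if the wrist force passes 120 N, or if a joint passes its speed limit or range.

### The arm

A 6-joint arm with a two-finger parallel gripper is mounted at the origin on the work surface. World frame = base frame: x ahead of the robot, y to its left, z up, the work surface at z = 0. Lengths are in m, angles in rad, forces in N, time in s.
With the tool pointing down it reaches from about 0.4 to 0.825 m from the base axis. Payload 7 kg.
Tool frame: the origin (TCP) lies midway between the tips of the shut fingers; the grasp point (between the pads) lies 19 mm behind it (grip_point_offset is the distance from the TCP to the grasp point, in m); z points along the fingers, y is the line along which they close (so a half turn about z gives the same grasp; the last joint's range is limited). The gripper opens to 88 mm and grips with 3 to 60 N. Pads are 19 mm wide; open, the fingers measure 130 mm over their backs; the gripper's body (78 mm by 193 mm) begins 47 mm behind the grasp point.
Start: joints at [1.606, 0.359, 0.012, 0, -1.224, -0.288], TCP at [0.169, 0.654, 0.227] pointing down, gripper open.
Joint ranges: [-3.07, 3.07], [-1.43, 2.12], [-1.02, 1.25], [-3.03, 1.67], [-3.05, -0], [-3.03, 3.03]. Speed limits (rad/s): [2.39, 2.39, 3.01, 3.14, 3.14, 3.14].

### API

Orientations are given as [roll, pitch, yaw] about the fixed x, y, z axes, in that order (R = Rz(yaw) Ry(pitch) Rx(roll)).
In Python, from station import get_state, grab_frame, camera_params, job_done, grip_point_offset gives the robot as it stands.
- The arm moves only by the shell command python3 -m creep 'ROWS' [FORCE]. ROWS is JSON, a list that holds one entry, the list of rows, each a list of 7 numbers: the finger opening in cm, from 0 to 8.76, then the shift along the tool's x, y, z in cm, then the turn, a rotation vector about the tool's x, y, z in rad. In form: [[[fingers, tx, ty, tz, wx, wy, wz], ...]]. A call has 1 to 20 rows; each row is the pose to reach, as a shift and turn from the pose commanded when the call began, along the tool's axes at that moment; what a row does not reach only later rows make up. A row lasts 1/8 s, in which the tool goes at most 62.5 mm and 10.7 degrees, less where a joint would pass 70% of its speed; a pose out of reach is approached as far as the arm can. A call with a gripper value outside its range is refused whole. The fingers move at their own pace and stop on an object; FORCE is the grip in N (left out, the last holds). Time passes only in rows, so rows that repeat a pose let the fingers close. It gives the time, the measured TCP pose, the force, the opening and the grip force at its end, in the units of the state.
- get_state(): the state, without advancing time (a new reading comes with each control period).
- grab_frame(name): name is "scene" or "side" or "wrist"; returns the picture (420x560x3 uint8, blue, green, red); there is no depth.
- camera_params(name): a dict with "vertical_fov" (degrees; the focal length in pixels is half the picture's height over the tangent of half this angle, whatever the lens; pixels are square), "cx", "cy" (the principal point, pixels), "view" (4x4, takes a point from world to camera coordinates). Camera axes: x right, y down, z forward; pixel columns grow to the right and rows downward; lengths in m; the calibration is good to about 2 mm. A picture is of the moment at which its call begins: read the wrist's pose just before it. camera_params takes no time and is no camera call; for the wrist camera it gives the pose at the moment of the call.
- job_done(): hands the job in; it is judged then, once.
The state is a dict: "t": time; "q": joint angles; "qd": joint speeds; "joint_efforts": joint torques, N m; "eef_pos": TCP position; "ee_rot": TCP orientation; "force": force on the tool from outside, world axes, zero at the start; "moment": the same for the moment, N m; "width": finger opening in m; "gripper_force": force on a finger pad.
Only numpy, scipy, OpenCV 4.12 (cv2) and the standard library are available. Lean on these libraries where they do the work, as an engineer would, in place of code of your own. Each camera call takes 0.05 s, during which the arm holds its last target. There are 200 camera calls.

## Working session

There is one attempt and no reset: what is moved stays moved. The work goes in short steps, Python scripts to look and compute and a shell command to move; the robot and the scene stay as the last step left them, time stands still between calls to the robot, and variables do not carry over. Pictures are saved under pics/ and viewed, at most 14 in all, crops included, and the job is handed in when it is done.

```bash
ls; mkdir -p pics; python3 - <<'E'
from station import *
import cv2,numpy as np
print(get_state()); print(grip_point_offset if not callable(grip_point_offset) else grip_point_offset())
for n in("scene","side","wrist"):
    p=camera_params(n);print(n,p)
    cv2.imwrite(f"pics/{n}0.png",grab_frame(n))
E
```

```text
pics
{'t': 0.0, 'q': array([ 1.60609692e+00,  3.59379772e-01,  1.10562055e-02, -3.45401263e-04,
       -1.22413242e+00, -2.88113244e-01]), 'qd': array([ 1.08497289e-03,  1.11922679e-04, -1.73798667e-03,  3.81240090e-06,
        9.25384127e-04, -7.66782645e-04]), 'joint_efforts': array([-9.85442566e-04, -5.82706618e+01,  2.93063271e+01,  6.99747115e+00,
        6.99141747e-03, -1.60666855e-04]), 'eef_pos': array([0.16873404, 0.65305   , 0.22562701]), 'ee_rot': array([ 3.13990913e+00, -1.60310764e-04, -2.52930145e-01]), 'force': array([ 0.37106363, -0.22460961, -0.38137784]), 'moment': array([ 0.03452129,  0.03018669, -0.03768735]), 'gripper_force': 0.0, 'width': 0.08764790178846779}
0.0188
scene {'vertical_fov': 49.09275762098033, 'cx': 281.3678277434318, 'cy': 213.03796637898284, 'view': array([[-0.60619558,  0.79525562,  0.00976809,  0.338449  ],
       [ 0.59805889,  0.46390681, -0.65354115, -0.25463069],
       [-0.52426376, -0.39033186, -0.75682795,  1.66052357],
       [ 0.        ,  0.        ,  0.        ,  1.        ]])}
side {'vertical_fov': 57.18909420602476, 'cx': 274.9184361579647, 'cy': 205.16551306433936, 'view': array([[-0.84441263, -0.53564237, -0.00738637,  0.43229761],
       [-0.38548522,  0.6171566 , -0.68594378,  0.26055366],
       [ 0.3719791 , -0.57637226, -0.72761705,  0.86652831],
       [ 0.        ,  0.        ,  0.        ,  1.        ]])}
wrist {'vertical_fov': 66.01090744741447, 'cx': 278.3147628518765, 'cy': 206.6062276686838, 'view': array([[-0.24969188, -0.96832411,  0.00154369,  0.67398555],
       [-0.92679071,  0.23944337,  0.28935418, -0.03691229],
       [-0.28055826,  0.07081871, -0.95722086,  0.39054737],
       [ 0.        ,  0.        ,  0.        ,  1.        ]])}
```

View pics/scene0.png

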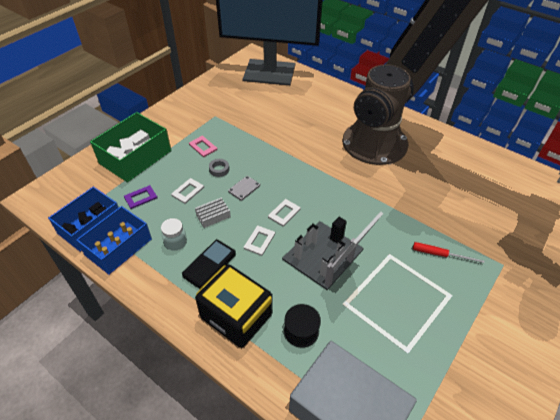

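View pics/side0.png

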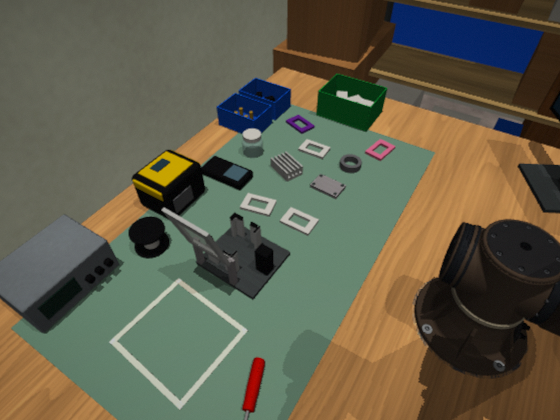

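Scene: white spacers at (188,190), (284,211), (259,239); pink (203,146) and purple (141,196) look-alikes to avoid; cover (244,187), heat sink (212,211), tape roll (219,168), carrier (325,255) with grip post (338,230), outline (400,300).

```bash
cat > h.py <<'E'
from station import *
import cv2,numpy as np
from scipy.spatial.transform import Rotation as R
def K(p):
    f=210/np.tan(np.radians(p["vertical_fov"]/2)); return f,p["cx"],p["cy"]
def cast(p,uv,z):
    f,cx,cy=K(p);V=p["view"];uv=np.atleast_2d(np.asarray(uv,float))
    d=np.c_[(uv[:,0]-cx)/f,(uv[:,1]-cy)/f,np.ones(len(uv))]@V[:3,:3]
    c=-V[:3,:3].T@V[:3,3]
    return c+d*((z-c[2])/d[:,2])[:,None]
def proj(p,X):
    f,cx,cy=K(p);V=p["view"];Y=np.atleast_2d(X)@V[:3,:3].T+V[:3,3]
    return np.c_[f*Y[:,0]/Y[:,2]+cx,f*Y[:,1]/Y[:,2]+cy]
def blobs(img,lo,hi,amin=80,close=0):
    m=cv2.inRange(cv2.cvtColor(img,cv2.COLOR_BGR2HSV),np.array(lo),np.array(hi))
    if close: m=cv2.morphologyEx(m,cv2.MORPH_CLOSE,np.ones((close,close),np.uint8))
    cs,_=cv2.findContours(m,cv2.RETR_EXTERNAL,cv2.CHAIN_APPROX_NONE)
    return [c[:,0,:] for c in cs if cv2.contourArea(c)>amin]
def rect(p,c,z):
    X=cast(p,c,z)
    (x,y),(w,h),a=cv2.minAreaRect((X[:,:2]*1000).astype(np.float32))
    a=np.radians(a)
    if w>h: a+=np.pi/2; w,h=h,w      # a: direction of short side (own x)
    a=(a+np.pi/2)%np.pi-np.pi/2
    return x/1000,y/1000,w,h,a       # yaw of own x axis
def snap(n):
    p=camera_params(n);return p,grab_frame(n)
def togo(xyz,yaw,off=0.0):
    "rows shift (cm) + turn from now to a down-pointing tool with TCP at xyz, tool-y(closing) at world angle yaw"
    s=get_state();R0=R.from_euler('xyz',s['ee_rot'])
    best=None
    for k in(0,np.pi):
        t=yaw+k; y=np.array([np.cos(t),np.sin(t),0]);z=np.array([0,0,-1.]);x=np.cross(y,z)
        w=(R0.inv()*R.from_matrix(np.c_[x,y,z])).as_rotvec()
        if best is None or np.linalg.norm(w)<np.linalg.norm(best): best=w
    d=R0.inv().apply(np.array(xyz)-s['eef_pos'])*100
    print('shift',d.round(2),'turn',best.round(3),'q6',s['q'][5].round(2),'at',s['eef_pos'].round(4))
    return best
E
python3 - <<'E'
from h import *
for n in("scene","side"):
    im=cv2.imread(f"pics/{n}0.png");p=camera_params(n)
    for c in blobs(im,(0,0,195),(180,40,255),100):
        print(n,c.mean(0).round(),np.array(rect(p,c,.01)).round(3))
# eye points
ps,pd=camera_params("scene"),camera_params("side")
for nm,z,a,b in[("heatsink",.034,(212,211),(286,166)),("cover",.012,(244,187),(328,186)),("jar",.075,(172,225),(252,134)),("tape",.024,(219,166),(350,161)),("post",.09,(338,222),(265,247)),("tester",.028,(209,262),(228,172)),("pink",.01,(203,146),(380,149))]:
    print(nm,cast(ps,a,z).round(3),cast(pd,b,z).round(3))
E
```

```text
scene [398. 302.] [  0.533   0.372 202.694 223.586   1.483]
scene [259. 239.] [ 6.0200e-01 -4.9000e-02  5.9676e+01  8.9757e+01 -1.3540e+00]
scene [171. 226.] [ 0.725 -0.291 58.397 60.701  0.659]
scene [284. 211.] [ 4.7000e-01 -5.7000e-02  5.8926e+01  8.9301e+01  1.5660e+00]
scene [187. 189.] [ 0.587 -0.36  59.381 89.168 -1.545]
scene [127. 145.] [  0.553  -0.683  77.93  148.201   1.56 ]
side [217. 340.] [ 4.91000e-01  3.60000e-01  1.58380e+02  1.65338e+02 -9.40000e-02]
side [140. 332.] [  0.614   0.397 101.488 218.721   0.475]
heatsink [[ 0.621 -0.217  0.034]] [[ 0.601 -0.204  0.034]]
cover [[ 0.469 -0.221  0.012]] [[ 0.46  -0.215  0.012]]
jar [[ 0.753 -0.243  0.075]] [[ 0.749 -0.239  0.075]]
tape [[ 0.454 -0.342  0.024]] [[ 0.448 -0.341  0.024]]
post [[0.466 0.129 0.09 ]] [[0.46  0.124 0.09 ]]
tester [[ 0.761 -0.099  0.028]] [[ 0.74  -0.093  0.028]]
pink [[ 0.403 -0.467  0.01 ]] [[ 0.395 -0.465  0.01 ]]
```

View pics/wrist0.png

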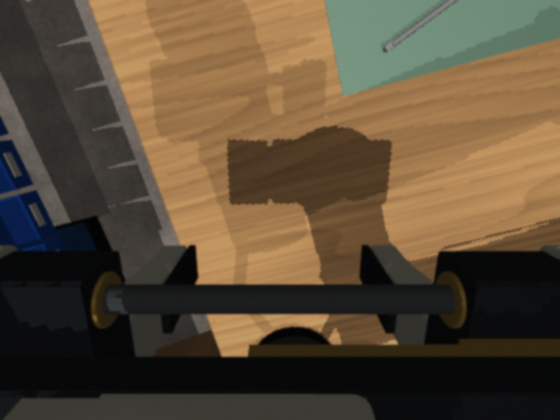

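```bash
python3 - <<'E'
from h import *
s=get_state();p=camera_params("wrist");V=p["view"];R0=R.from_euler('xyz',s['ee_rot'])
print("cam in tool",R0.inv().apply(-V[:3,:3].T@V[:3,3]-s['eef_pos']),"axes(rows cam xyz in tool)\n",R0.inv().apply(V[:3,:3]).round(3))
print("tool axes world",R0.as_matrix().round(3))
# fiducials: mark
p=camera_params("scene");im=cv2.imread("pics/scene0.png")
c=[c for c in blobs(im,(0,0,195),(180,40,255),100) if abs(c.mean(0)[0]-398)<10][0]
print("mark",np.array(rect(p,c,0)).round(4))
togo((.50,0.10,.35),np.pi/2); togo((.50,0.0,.40),0)
E
```

```text
cam in tool [ 0.07736383  0.00017618 -0.15772804] axes(rows cam xyz in tool)
 [[ 0.001  1.    -0.   ]
 [-0.957  0.    -0.29 ]
 [-0.29   0.     0.957]]
tool axes world [[ 0.968 -0.25  -0.   ]
 [-0.25  -0.968 -0.001]
 [ 0.     0.001 -1.   ]]
mark [  0.527    0.3706 204.5762 225.6617   1.4829]
shift [ 45.91  45.29 -12.35] turn [ 0.001 -0.    -0.253] q6 -0.29 at [0.1688 0.6532 0.2259]
shift [ 48.41  54.98 -17.34] turn [ 1.000e-03 -1.000e-03  1.318e+00] q6 -0.29 at [0.1688 0.6532 0.2259]
```

```bash
python3 -m creep '[[[8.7,0,0,-10,0,0,0],[8.7,50.9,64.6,-19.4,0,0,-0.253],[8.7,50.9,64.6,-19.4,0,0,-0.253],[8.7,50.9,64.6,-19.4,0,0,-0.253],[8.7,50.9,64.6,-19.4,0,0,-0.253],[8.7,50.9,64.6,-19.4,0,0,-0.253],[8.7,50.9,64.6,-19.4,0,0,-0.253],[8.7,50.9,64.6,-19.4,0,0,-0.253],[8.7,50.9,64.6,-19.4,0,0,-0.253],[8.7,50.9,64.6,-19.4,0,0,-0.253],[8.7,50.9,64.6,-19.4,0,0,-0.253],[8.7,50.9,64.6,-19.4,0,0,-0.253],[8.7,50.9,64.6,-19.4,0,0,-0.253],[8.7,50.9,64.6,-19.4,0,0,-0.253],[8.7,50.9,64.6,-19.4,0,0,-0.253],[8.7,50.9,64.6,-19.4,0,0,-0.253],[8.7,50.9,64.6,-19.4,0,0,-0.253],[8.7,50.9,64.6,-19.4,0,0,-0.253]]]'; python3 - <<'E'
from h import *
print(get_state()['qd'].round(3))
p,im=snap("wrist"); cv2.imwrite("pics/w1.png",im); np.save("w1.npy",p,allow_pickle=True)
for c in blobs(im,(0,0,195),(180,40,255),150): print(c.mean(0).round(),np.array(rect(p,c,.01)).round(4))
E
```

```text
t: 2.4
eef_pos: [0.4998, -0.0984, 0.4207]
ee_rot: [-3.141, -0.0, 0.002]
force: [0.5, -0.5, 0.2]
width: 0.0869
gripper_force: 0.0
[ 0.003 -0.001  0.002  0.002 -0.002  0.002]
[250. 107.] [ 5.86200e-01 -4.99000e-02  5.31772e+01  5.52152e+01 -1.35000e+00]
```

View pics/w1.png

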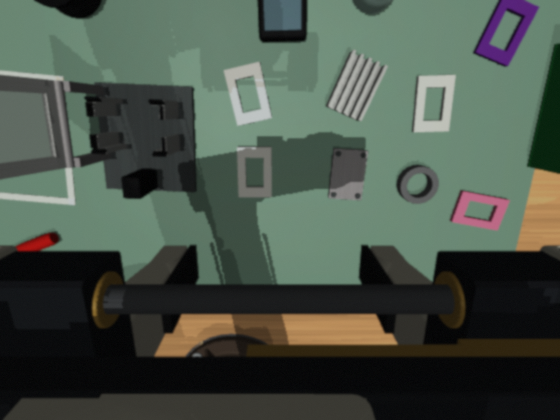

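Candidates in w1: white frames at (248,93), (254,172, shadowed), (434,103) are the spacers; pink (480,210) and purple (506,30) are look-alikes; heat sink (358,85), cover (347,173), carrier's pocket (135,122), grip post (138,183).

```bash
python3 - <<'E'
from h import *
p=np.load("w1.npy",allow_pickle=True).item();im=cv2.imread("pics/w1.png");hsv=cv2.cvtColor(im,cv2.COLOR_BGR2HSV)
for u,v in((300,50),(262,150),(254,150),(242,172),(347,173),(352,80),(362,60),(434,80),(185,140),(245,120)): print((u,v),hsv[v,u],end=' ')
print()
m=(hsv[:,:,1]<38)&(hsv[:,:,2]>60); m[245:]=0
m=m.astype(np.uint8)*255; cv2.imwrite("pics/m1.png",m)
cs,_=cv2.findContours(m,cv2.RETR_EXTERNAL,cv2.CHAIN_APPROX_NONE)
for c in cs:
    if cv2.contourArea(c)>300: 
        c=c[:,0,:]; print(c.mean(0).round(),[np.array(rect(p,c,z)).round(4).tolist() for z in(.01,.034)])
E
python3 - <<'E'
import cv2
im=cv2.imread("pics/w1.png");a=cv2.resize(im[60:220,60:280],None,fx=3.5,fy=3.5,interpolation=cv2.INTER_CUBIC);cv2.imwrite("pics/w1c.png",a)
E
```

```text
(300, 50) [ 70  51 124] (262, 150) [ 25  13 116] (254, 150) [ 25  13 122] (242, 172) [ 25  13 115] (347, 173) [ 0  7 76] (352, 80) [ 36   8 169] (362, 60) [ 42   8 160] (434, 80) [ 41  11 193] (185, 140) [83 20 50] (245, 120) [ 84   7 196] 
[419. 185.] [[0.4463, -0.3519, 67.9297, 68.125, -0.4535], [0.4518, -0.3412, 65.0618, 65.2488, -0.4535]]
[348. 171.] [[0.4649, -0.2211, 62.9263, 91.654, 1.5062], [0.4696, -0.2159, 60.2696, 87.7844, 1.5062]]
[254. 171.] [[0.4694, -0.0555, 63.4043, 91.9167, 1.5708], [0.474, -0.0573, 60.7274, 88.0361, 1.5708]]
[433. 103.] [[0.5859, -0.3576, 65.1455, 92.6487, -1.5429], [0.5855, -0.3467, 62.3951, 88.7372, -1.5429]]
[ 39. 149.] [[0.519, 0.3128, 139.1219, 240.9351, 1.3289], [0.5215, 0.2955, 133.2483, 230.7631, 1.3289]]
[248.  93.] [[0.6004, -0.0472, 63.104, 92.9629, -1.3524], [0.5995, -0.0494, 60.4398, 89.0381, -1.3524]]
[357.  84.] [[0.6131, -0.2265, 68.1328, 97.671, 1.1697], [0.6116, -0.2211, 65.2563, 93.5475, 1.1697]]
```

View pics/w1c.png

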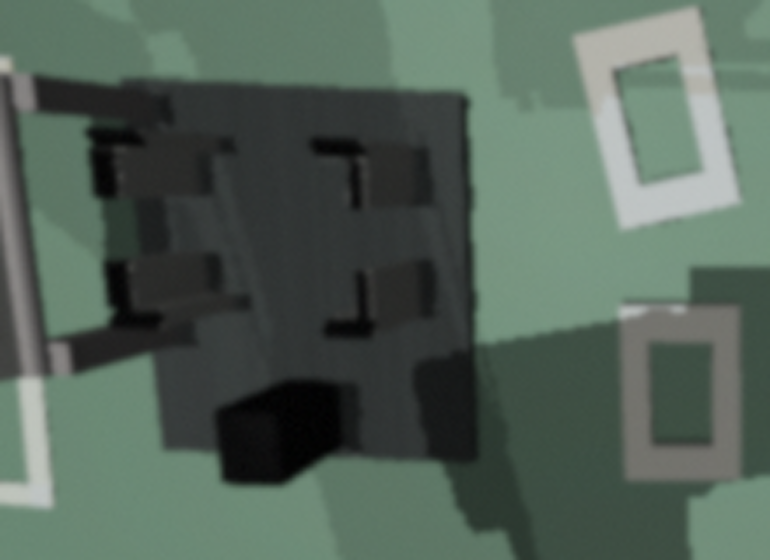

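```bash
python3 - <<'E'
from h import *
p=np.load("w1.npy",allow_pickle=True).item()
c=np.array([(466,94),(476,460),(165,447),(122,79)])/3.5+60
X=cast(p,c,.012);print(X.round(4))
e=X[0]-X[1];yaw=np.arctan2(e[1],e[0]);print("len",np.linalg.norm(e),"yaw",yaw,np.linalg.norm(X[2]-X[1]))
u=np.array([np.cos(yaw),np.sin(yaw)]);v=np.array([-u[1],u[0]])
mid=(X[0]+X[1])[:2]/2;o=mid+.08*v+.025*u;print("origin",o,"post",o-.092*u)
togo(np.r_[o+[.02,-.01],.27],yaw+np.pi/2)
E
```

```text
[[0.6116 0.0422 0.012 ]
 [0.4342 0.0501 0.012 ]
 [0.4408 0.2095 0.012 ]
 [0.6178 0.2029 0.012 ]]
len 0.1775095604210634 yaw -0.044911248641169396 0.1594751715477077
origin [0.55146105 0.12495621] post [0.45955382 0.12908666]
shift [  7.2  -21.31  15.08] turn [-0.    -0.     0.047] q6 1.38 at [ 0.4998 -0.0983  0.4208]
```

```bash
python3 - <<'E'
from h import *
togo((.611,-.222,.20),1.17)
E
```

```text
shift [11.09 12.39 22.08] turn [-0.    -0.     0.403] q6 1.38 at [ 0.4998 -0.0983  0.4208]
```

```bash
python3 -m creep '[[[8.7,11.1,12.4,22,0,0,0.403],[8.7,11.1,12.4,22,0,0,0.403],[8.7,11.1,12.4,22,0,0,0.403],[8.7,11.1,12.4,22,0,0,0.403],[8.7,11.1,12.4,22,0,0,0.403],[8.7,11.1,12.4,22,0,0,0.403],[8.7,11.1,12.4,22,0,0,0.403]]]'; cat >> h.py <<'E'
def look(png,z,smax=38,vmin=60,near=None,pr=True):
    p,im=snap("wrist");cv2.imwrite("pics/"+png,im);hsv=cv2.cvtColor(im,cv2.COLOR_BGR2HSV)
    m=((hsv[:,:,1]<smax)&(hsv[:,:,2]>vmin)).astype(np.uint8)*255; m[246:]=0
    cs,_=cv2.findContours(m,cv2.RETR_EXTERNAL,cv2.CHAIN_APPROX_NONE)
    for c in cs:
        if cv2.contourArea(c)>600:
            c=c[:,0,:];print(c.mean(0).round(),np.array(rect(p,c,z)).round(4).tolist())
    return p,im
E
python3 - <<'E'
from h import *
print(get_state()['q'])
look("hs.png",.034)
im=cv2.imread("pics/hs.png");cv2.imwrite("pics/hsc.png",cv2.resize(im[60:260,180:400],None,fx=3,fy=3))
E
```

```text
t: 3.32
eef_pos: [0.6117, -0.2226, 0.2026]
ee_rot: [-3.141, -0.003, -0.402]
force: [-0.5, 0.9, 1.0]
width: 0.0874
gripper_force: 0.0
[-4.96685028e-02  3.33118606e-01 -8.15134460e-02  5.08936147e-04
 -1.15359813e+00  1.21847779e+00]
[141. 231.] [0.6177, -0.0613, 62.2891, 62.7659, -1.3458]
[279. 184.] [0.6133, -0.2232, 61.6533, 93.1636, 1.1712]
[403. 154.] [0.5927, -0.3509, 58.9257, 86.4768, -1.5427]
[231.  32.] [0.7578, -0.2381, 59.1481, 69.4066, -0.4014]
```

View pics/hsc.png

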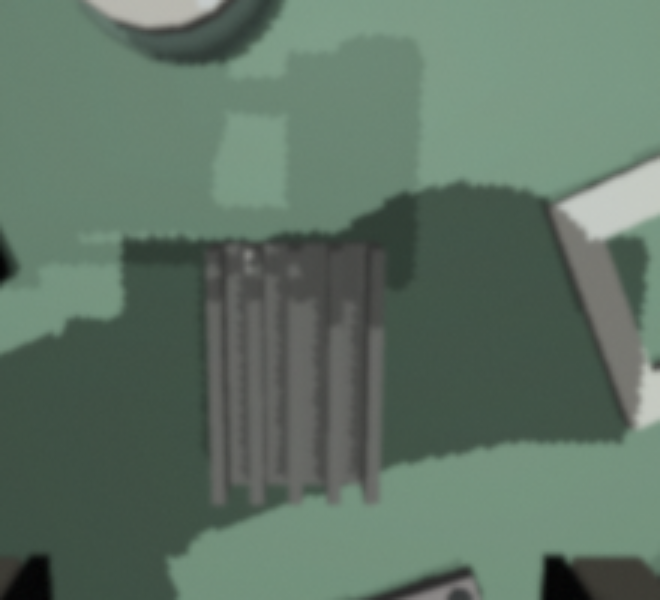

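Heat sink is under the TCP, fins up along the image columns, square with the tool. Descend and grip.

```bash
python3 -m creep '[[[8.7,0,0,10,0,0,0],[8.7,0,0,14,0,0,0],[8.7,0,0,18.6,0,0,0],[8.7,0,0,18.6,0,0,0],[8.7,0,0,18.6,0,0,0],[8.7,0,0,18.6,0,0,0],[5,0,0,18.6,0,0,0],[5,0,0,18.6,0,0,0],[5,0,0,18.6,0,0,0],[5,0,0,18.6,0,0,0],[5,0,0,18.6,0,0,0],[5,0,0,18.6,0,0,0]]]' 40; python3 - <<'E'
from h import *
togo((.5515,.125,.20),-.045)
E
```

```text
t: 4.88
eef_pos: [0.6113, -0.2232, 0.0149]
ee_rot: [-3.142, -0.0, -0.403]
force: [-1.1, 0.7, 5.7]
width: 0.06
gripper_force: 40.0
shift [-19.14 -29.7  -18.52] turn [-0.    -0.     1.213] q6 1.22 at [ 0.6113 -0.2232  0.0149]
```

```bash
python3 -m creep '[[[5,0,0,-6,0,0,0],[5,0,0,-12,0,0,0],[5,-20.7,-33.4,-31.5,0,0,1.213],[5,-20.7,-33.4,-31.5,0,0,1.213],[5,-20.7,-33.4,-31.5,0,0,1.213],[5,-20.7,-33.4,-31.5,0,0,1.213],[5,-20.7,-33.4,-31.5,0,0,1.213],[5,-20.7,-33.4,-31.5,0,0,1.213],[5,-20.7,-33.4,-31.5,0,0,1.213],[5,-20.7,-33.4,-31.5,0,0,1.213],[5,-20.7,-33.4,-31.5,0,0,1.213],[5,-20.7,-33.4,-31.5,0,0,1.213],[5,-20.7,-33.4,-31.5,0,0,1.213]]]'; python3 - <<'E'
from h import *
p,im=snap("wrist");np.save("w2.npy",p,allow_pickle=True);print(get_state()['eef_pos'],get_state()['width'])
cv2.imwrite("pics/w2.png",im);cv2.imwrite("pics/w2c.png",cv2.resize(im[20:280,130:430],None,fx=2.3,fy=2.3,interpolation=cv2.INTER_CUBIC))
E
```

```text
t: 6.5
eef_pos: [0.5515, 0.1639, 0.3287]
ee_rot: [3.14, -0.001, -1.617]
force: [-0.1, 0.3, -1.9]
width: 0.0598
gripper_force: 40.0
[0.55162212 0.16398777 0.32887857] 0.05947417982436218
```

View pics/w2c.png

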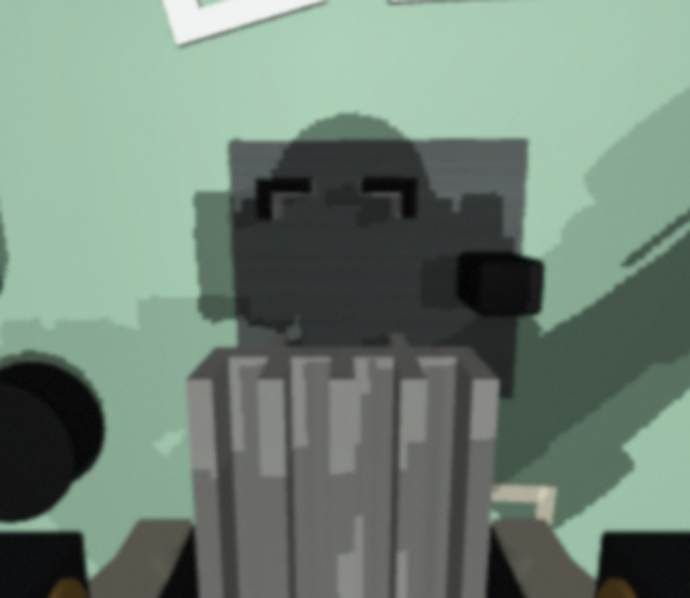

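Carrier top view: base plate −y edge from crop (230,140) to (527,140), guide tops' outer corners (257,180),(416,180), grip post at (500,283); heat sink held in the gripper at the bottom, straight.

```bash
python3 - <<'E'
from h import *
p=np.load("w2.npy",allow_pickle=True).item();f=lambda L:np.array(L)/2.3+[130,20]
X=cast(p,f([(230,140),(527,140),(238,345),(512,397)]),.012);print(X.round(4))
d=X[0]-X[1];y1=np.arctan2(d[1],d[0]);print(y1,np.linalg.norm(d))
for a,b in((0,2),(1,3)): e=X[b]-X[a];print(np.arctan2(e[1],e[0])-np.pi/2)
u=np.array([np.cos(y1),np.sin(y1)]);v=np.array([-u[1],u[0]])
print("o",(X[0]+X[1])[:2]/2+.08*v+.025*u)
G=cast(p,f([(257,180),(416,180)]),.089);print("guides",G.round(4),G.mean(0))
s=get_state();print("heatsink held face center px->",s['eef_pos'])
# held sink's -y end plate edge top z=.012+bottom ; bottom at TCP-.015
H=cast(p,f([(190,378),(497,380)]),s['eef_pos'][2]-.015+.034);print("sink end top",H.round(4))
E
```

```text
[[0.611  0.0457 0.012 ]
 [0.4339 0.0537 0.012 ]
 [0.6168 0.169  0.012 ]
 [0.4396 0.2118 0.012 ]]
-0.04556918237969524 0.17719607484173544
-0.04705219064394539
-0.03596160790523251
o [0.5510643  0.12849114]
guides [[0.5886 0.0717 0.089 ]
 [0.508  0.0754 0.089 ]] [0.5483184  0.07355202 0.089     ]
heatsink held face center px-> [0.55162212 0.16398777 0.32887857]
sink end top [[0.5771 0.116  0.3479]
 [0.5186 0.1191 0.3479]]
```

```bash
python3 -m creep '[[[5,3.5,-0.2,3,0,0,0],[5,3.5,-0.2,9,0,0,0],[5,3.5,-0.2,15,0,0,0],[5,3.5,-0.2,20,0,0,0],[5,3.5,-0.2,21.5,0,0,0],[5,3.5,-0.2,22.5,0,0,0],[5,3.5,-0.2,23.5,0,0,0],[5,3.5,-0.2,24,0,0,0],[5,3.5,-0.2,24.5,0,0,0]]]'; python3 - <<'E'
from h import *
s=get_state();print(s['force'],s['width'])
p,im=snap("wrist");cv2.imwrite("pics/w3.png",im);cv2.imwrite("pics/w3c.png",cv2.resize(im[60:280,110:450],None,fx=2.3,fy=2.3,interpolation=cv2.INTER_CUBIC))
E
```

```text
t: 7.68
eef_pos: [0.5525, 0.1305, 0.0851]
ee_rot: [-3.14, 0.001, -1.616]
force: [0.5, 0.4, -1.6]
width: 0.0597
gripper_force: 40.0
[ 0.47276807  0.38972713 -1.58054848] 0.05971365627206815
```

View pics/w3c.png

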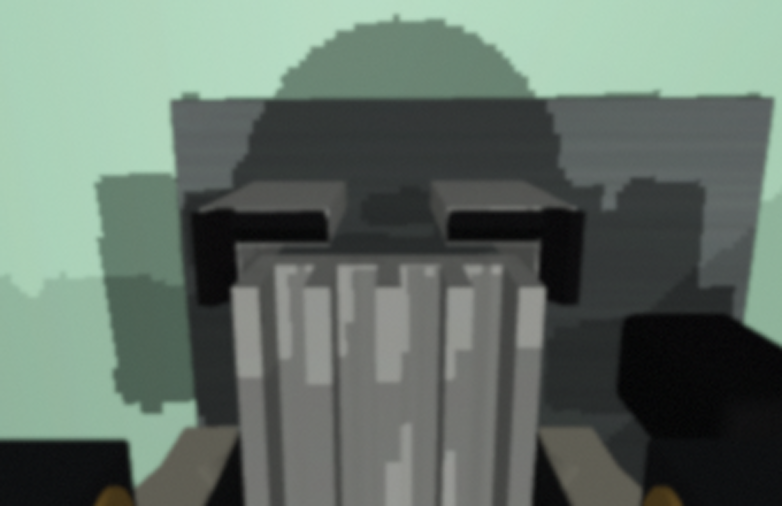

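```bash
python3 - <<'E'
from h import *
p=camera_params("wrist");f=lambda L:np.array(L)/2.3+[110,60]
print(cast(p,f([(280,212),(500,212),(280,240),(500,240)]),.089).round(4),cast(p,f([(233,288),(545,288)]),.104).round(4),cast(p,f([(172,100),(772,98)]),.012).round(4))
print(get_state()['eef_pos'])
E
```

```text
[[0.5702 0.0705 0.089 ]
 [0.5252 0.0725 0.089 ]
 [0.5707 0.0762 0.089 ]
 [0.5252 0.0783 0.089 ]] [[0.5781 0.0826 0.104 ]
 [0.5189 0.0852 0.104 ]] [[0.6107 0.0457 0.012 ]
 [0.434  0.053  0.012 ]]
[0.55204433 0.13024238 0.08431445]
```

```bash
python3 -m creep '[[[5,0,0,1.5,0,0,0],[5,0,0,3,0,0,0],[5,0,0,4.2,0,0,0],[5,0,0,5.2,0,0,0],[5,0,0,5.4,0,0,0],[5,0,0,5.4,0,0,0]]]'
```

```text
t: 8.48
eef_pos: [0.5522, 0.1302, 0.0306]
ee_rot: [-3.142, -0.0, -1.616]
force: [0.4, 0.3, -1.6]
width: 0.0598
gripper_force: 40.0
```

```bash
python3 -m creep '[[[5,0,0,0.25,0,0,0],[5,0,0,0.3,0,0,0],[7.6,0,0,0.3,0,0,0],[7.6,0,0,0.3,0,0,0],[7.6,0,0,0.3,0,0,0],[7.6,0,0,-2,0,0,0],[8.7,0,0,-7,0,0,0],[8.7,0,0,-13,0,0,0],[8.7,0,0,-17,0,0,0],[8.7,0,0,-20,0,0,0],[8.7,0,0,-20,0,0,0],[8.7,0,0,-20,0,0,0]]]'; python3 - <<'E'
from h import *
p,im=snap("wrist");cv2.imwrite("pics/w4.png",im);np.save("w4.npy",p,allow_pickle=True);cv2.imwrite("pics/w4c.png",cv2.resize(im[20:250,130:430],None,fx=2.5,fy=2.5,interpolation=cv2.INTER_CUBIC))
for n in("scene",):
    p,im=snap(n);cv2.imwrite(f"pics/{n}1.png",im)
    for c in blobs(im,(0,0,195),(180,40,255),100): print(n,c.mean(0).round(),np.array(rect(p,c,.01)).round(3))
togo((.600,-.0475,.20),-1.352)
togo((.470,-.056,.20),1.5708)
togo((.588,-.359,.20),-1.543)
E
```

```text
t: 9.98
eef_pos: [0.5516, 0.13, 0.2301]
ee_rot: [3.141, 0.0, -1.616]
force: [-1.1, 0.4, -0.0]
width: 0.0873
gripper_force: 0.0
scene [400. 304.] [  0.534   0.372 203.917 225.875   1.481]
scene [259. 239.] [ 6.0200e-01 -5.0000e-02  6.1264e+01  9.2055e+01 -1.3580e+00]
scene [171. 226.] [ 0.726 -0.29  59.751 63.66  -0.778]
scene [284. 211.] [ 4.7000e-01 -5.8000e-02  6.1262e+01  9.1886e+01  1.5660e+00]
scene [187. 189.] [ 0.587 -0.361 62.454 91.753 -1.545]
scene [128. 145.] [  0.553  -0.684  79.313 149.995   1.56 ]
shift [17.5  -5.66  2.95] turn [ 1.000e-03 -2.000e-03  1.307e+00] q6 -0.62 at [0.5514 0.1299 0.2294]
shift [18.93  7.29  2.97] turn [ 1.000e-03 -2.000e-03  1.526e+00] q6 -0.62 at [0.5514 0.1299 0.2294]
shift [48.67 -5.86  2.98] turn [ 1.000e-03 -2.000e-03  1.498e+00] q6 -0.62 at [0.5514 0.1299 0.2294]
```

View pics/w4c.png

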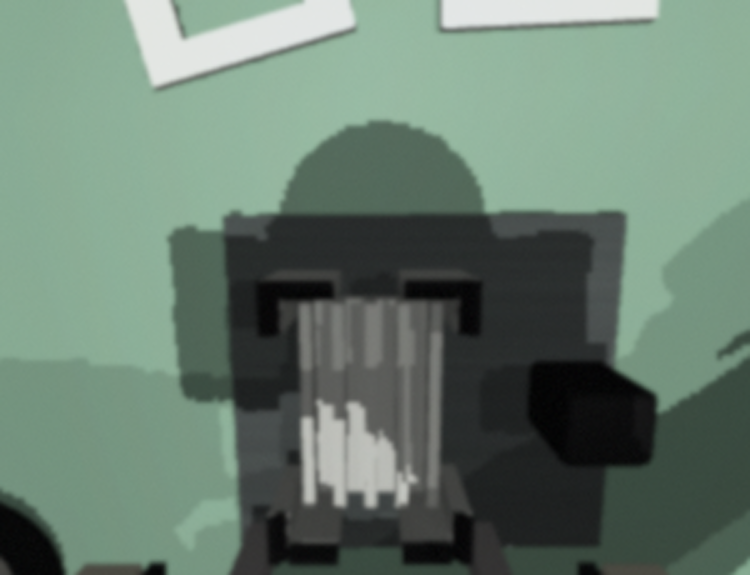

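Heat sink seated square, gap even on both sides. Next: spacer at (0.600,−0.048).

```bash
python3 -m creep '[[[8.7,17.5,-5.7,3,0,0,1.307],[8.7,17.5,-5.7,3,0,0,1.307],[8.7,17.5,-5.7,3,0,0,1.307],[8.7,17.5,-5.7,3,0,0,1.307],[8.7,17.5,-5.7,3,0,0,1.307],[8.7,17.5,-5.7,3,0,0,1.307],[8.7,17.5,-5.7,3,0,0,1.307],[8.7,17.5,-5.7,3,0,0,1.307],[8.7,17.5,-5.7,3,0,0,1.307]]]'; cat > sp.py <<'E'
from h import *
import sys
print(get_state()['q'][5])
p,im=snap("wrist");hsv=cv2.cvtColor(im,cv2.COLOR_BGR2HSV)
m=((hsv[:,:,1]<38)&(hsv[:,:,2]>60)).astype(np.uint8)*255; m[246:]=0
cs,_=cv2.findContours(m,cv2.RETR_EXTERNAL,cv2.CHAIN_APPROX_NONE)
z=float(sys.argv[1]) if len(sys.argv)>1 else .01
s=get_state()
c=min([c[:,0] for c in cs if cv2.contourArea(c)>1000],key=lambda c:np.linalg.norm(c.mean(0)-[278,180]))
r=rect(p,c,z);print(c.mean(0).round(),c.min(0),c.max(0),np.array(r).round(4));togo((r[0],r[1],.2),r[4])
cv2.imwrite("pics/sp.png",im)
E
python3 sp.py
```

```text
t: 11.2
eef_pos: [0.6009, -0.0473, 0.1999]
ee_rot: [3.142, -0.001, -2.919]
force: [0.6, 0.6, 1.1]
width: 0.0868
gripper_force: 0.0
-1.5932384727449203
[278. 182.] [250 142] [307 223] [ 6.00300e-01 -4.71000e-02  6.18528e+01  9.11786e+01 -1.34980e+00]
shift [0.06 0.03 0.01] turn [-0.    -0.001  0.001] q6 -1.59 at [ 0.601  -0.0473  0.2001]
```

```bash
python3 -m creep '[[[8.7,0,0,8,0,0,0],[8.7,0,0,14,0,0,0],[8.7,0,0,18,0,0,0],[8.7,0,0,19.5,0,0,0],[8.7,0,0,19.5,0,0,0],[8.7,0,0,19.5,0,0,0],[5,0,0,19.5,0,0,0],[5,0,0,19.5,0,0,0],[5,0,0,19.5,0,0,0],[5,0,0,19.5,0,0,0],[5,0,0,19.5,0,0,0],[5,0,0,17,0,0,0],[5,0,0,12,0,0,0],[5,0,0,6,0,0,0],[5,0,0,0,0,0,0],[5,0,0,0,0,0,0]]]' 40;  python3 - <<'E'
from h import *
togo((.5522,.1297,.15),-.045)
E
```

```text
t: 13.25
eef_pos: [0.6039, -0.0471, 0.2062]
ee_rot: [-3.141, 0.01, -2.922]
force: [-0.2, 0.6, -1.2]
width: 0.0591
gripper_force: 40.0
shift [ 1.26 18.39  5.59] turn [-0.007  0.008 -1.306] q6 -1.6 at [ 0.6039 -0.0471  0.2062]
```

```bash
python3 -m creep '[[[5,0.9,18.3,5,0,0,-1.303],[5,0.9,18.3,5,0,0,-1.303],[5,0.9,18.3,5,0,0,-1.303],[5,0.9,18.3,5,0,0,-1.303],[5,0.9,18.3,5,0,0,-1.303],[5,0.9,18.3,5,0,0,-1.303],[5,0.9,18.3,5,0,0,-1.303],[5,0.9,18.3,5,0,0,-1.303],[5,0.9,18.3,5,0,0,-1.303],[5,0.9,18.3,5,0,0,-1.303]]]'; python3 - <<'E'
from h import *
p,im=snap("wrist");cv2.imwrite("pics/w5.png",im);np.save("w5.npy",p,allow_pickle=True);cv2.imwrite("pics/w5c.png",cv2.resize(im[60:280,110:450],None,fx=2.3,fy=2.3,interpolation=cv2.INTER_CUBIC))
togo((.5522,.1297,.06),-.045)
E
```

```text
t: 14.5
eef_pos: [0.5525, 0.1293, 0.1503]
ee_rot: [3.141, -0.0, -1.622]
force: [-0.1, 0.4, -0.2]
width: 0.0589
gripper_force: 40.0
shift [-0.03  0.04  9.04] turn [ 0.    -0.    -0.006] q6 -0.63 at [0.5525 0.1294 0.1504]
```

View pics/w5c.png

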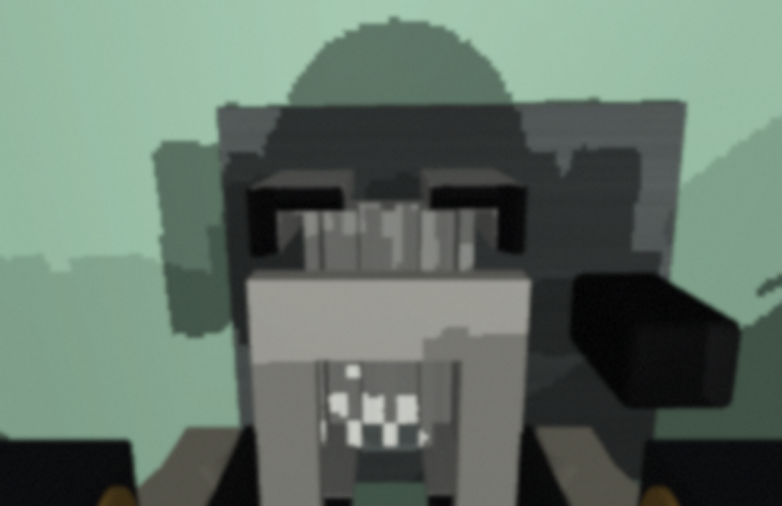

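Spacer held straight: its end edge at crop row 280 (columns 247–529), heat sink seated below between the guides. Four views left, so I go on numerically.

```bash
python3 - <<'E'
from h import *
p=np.load("w5.npy",allow_pickle=True).item();f=lambda L:np.array(L)/2.3+[110,60]
for z in(.153,.156,.159):print(cast(p,f([(247,281),(529,280)]),z).round(4))
X=cast(p,f([(219,106),(685,101)]),.012);print(X.round(4))
E
```

```text
[[0.5789 0.0839 0.153 ]
 [0.5189 0.0868 0.153 ]]
[[0.5783 0.0833 0.156 ]
 [0.5195 0.0861 0.156 ]]
[[0.5777 0.0826 0.159 ]
 [0.5201 0.0854 0.159 ]]
[[0.6111 0.0455 0.012 ]
 [0.4342 0.0527 0.012 ]]
```

```bash
python3 -m creep '[[[5,0.17,0,3,0,0,0],[5,0.17,0,5,0,0,0],[5,0.17,0,7,0,0,0],[5,0.17,0,8.5,0,0,0],[5,0.17,0,9.4,0,0,0],[5,0.17,0,9.7,0,0,0],[5,0.17,0,9.7,0,0,0]]]'
```

```text
t: 15.42
eef_pos: [0.5527, 0.1278, 0.0538]
ee_rot: [-3.141, 0.0, -1.62]
force: [0.4, 0.3, 0.2]
width: 0.0592
gripper_force: 40.0
```

```bash
python3 -m creep '[[[5,0,0,0.15,0,0,0],[5,0,0,0.15,0,0,0],[7.6,0,0,0.15,0,0,0],[7.6,0,0,0.15,0,0,0],[7.6,0,0,0.15,0,0,0],[7.6,0,0,-2,0,0,0],[8.7,0,0,-7,0,0,0],[8.7,0,0,-12,0,0,0],[8.7,0,0,-15,0,0,0],[8.7,0,0,-15,0,0,0],[8.7,0,0,-15,0,0,0]]]'; python3 - <<'E'
from h import *
p,im=snap("wrist");cv2.imwrite("pics/w6.png",im);np.save("w6.npy",p,allow_pickle=True)
hsv=cv2.cvtColor(im,cv2.COLOR_BGR2HSV)
m=((hsv[:,:,1]<38)&(hsv[:,:,2]>78)).astype(np.uint8)*255;m[246:]=0
cs,_=cv2.findContours(m,cv2.RETR_EXTERNAL,cv2.CHAIN_APPROX_NONE)
for c in cs:
    if cv2.contourArea(c)>800: print(c[:,0].mean(0).round(),np.array(rect(p,c[:,0],.056)).round(4))
togo((.470,-.056,.20),1.5708)
E
```

```text
t: 16.8
eef_pos: [0.552, 0.1276, 0.203]
ee_rot: [3.141, 0.0, -1.62]
force: [-1.2, 0.1, 0.0]
width: 0.087
gripper_force: 0.0
[277. 191.] [ 5.52000e-01  1.27600e-01  6.21565e+01  9.41473e+01 -4.96000e-02]
[353.  14.] [ 4.79500e-01 -2.31000e-02  2.06890e+01  8.04777e+01  1.52230e+00]
shift [18.73  7.27  0.28] turn [ 1.000e-03 -2.000e-03  1.522e+00] q6 -0.62 at [0.5519 0.1275 0.2026]
```

```bash
python3 -m creep '[[[8.7,18.7,7.3,0.3,0,0,1.522],[8.7,18.7,7.3,0.3,0,0,1.522],[8.7,18.7,7.3,0.3,0,0,1.522],[8.7,18.7,7.3,0.3,0,0,1.522],[8.7,18.7,7.3,0.3,0,0,1.522],[8.7,18.7,7.3,0.3,0,0,1.522],[8.7,18.7,7.3,0.3,0,0,1.522],[8.7,18.7,7.3,0.3,0,0,1.522],[8.7,18.7,7.3,0.3,0,0,1.522],[8.7,18.7,7.3,0.3,0,0,1.522],[8.7,18.7,7.3,0.3,0,0,1.522]]]'; python3 sp.py
```

```text
t: 18.23
eef_pos: [0.4703, -0.0555, 0.2003]
ee_rot: [-3.141, -0.0, -3.139]
force: [0.5, 0.4, 0.5]
width: 0.0875
gripper_force: 0.0
-1.8680705624707188
[279. 180.] [250 140] [307 222] [ 4.68300e-01 -5.52000e-02  6.19979e+01  9.20216e+01 -1.56800e+00]
shift [0.2  0.03 0.04] turn [-0.    -0.    -0.001] q6 -1.87 at [ 0.4704 -0.0555  0.2004]
```

```bash
python3 -m creep '[[[8.7,0.14,0,8,0,0,0],[8.7,0.14,0,14,0,0,0],[8.7,0.14,0,18,0,0,0],[8.7,0.14,0,19.5,0,0,0],[8.7,0.14,0,19.5,0,0,0],[8.7,0.14,0,19.5,0,0,0],[5,0.14,0,19.5,0,0,0],[5,0.14,0,19.5,0,0,0],[5,0.14,0,19.5,0,0,0],[5,0.14,0,19.5,0,0,0],[5,0.14,0,19.5,0,0,0],[5,0.14,0,17,0,0,0],[5,0.14,0,12,0,0,0],[5,0.14,0,6,0,0,0],[5,0.14,0,1,0,0,0],[5,0.14,0,1,0,0,0]]]' 40;  python3 - <<'E'
from h import *
togo((.5524,.1280,.15),-.045)
E
```

```text
t: 20.27
eef_pos: [0.4713, -0.0551, 0.1946]
ee_rot: [3.14, 0.008, -3.141]
force: [-0.3, 0.1, -1.4]
width: 0.0588
gripper_force: 40.0
shift [-8.08 18.3   4.55] turn [-0.005  0.007 -1.525] q6 -1.87 at [ 0.4713 -0.0551  0.1946]
```

```bash
python3 -m creep '[[[5,-8.3,18.35,4,0,0,-1.523],[5,-8.3,18.35,4,0,0,-1.523],[5,-8.3,18.35,4,0,0,-1.523],[5,-8.3,18.35,4,0,0,-1.523],[5,-8.3,18.35,4,0,0,-1.523],[5,-8.3,18.35,4,0,0,-1.523],[5,-8.3,18.35,4,0,0,-1.523],[5,-8.3,18.35,4,0,0,-1.523],[5,-8.3,18.35,4,0,0,-1.523],[5,-8.3,18.35,4,0,0,-1.523],[5,-8.3,18.35,4,0,0,-1.523]]]'; cat > held.py <<'E'
# held plate: end edge (top in picture) by columns around the middle, plate's top at TCP z + argv[1]; carrier edge seen before
from h import *
import sys
dz=float(sys.argv[1]);vm=int(sys.argv[2]) if len(sys.argv)>2 else 60
p,im=snap("wrist");cv2.imwrite("pics/held.png",im);s=get_state()
hsv=cv2.cvtColor(im,cv2.COLOR_BGR2HSV);v=hsv[:,:,2].astype(int)
out=[]
for u in(225,235,245,255,300,310,320,330):
    g=v[160:215,u-2:u+3].mean(1);d=g[3:]-g[:-3];out.append((u,160+1+int(d.argmax())+.5,int(d.max())))
print(out);X=cast(p,[(a,b) for a,b,_ in out],s['eef_pos'][2]+dz)
k=np.polyfit(X[:,0],X[:,1],1);x0=s['eef_pos'][0]-.002
y=np.polyval(k,x0);print("slope",k[0].round(4),"centre y meas",(y+.045).round(4),"TCP",s['eef_pos'].round(4),s['width'].round(4))
E
python3 held.py .0055; python3 - <<'E'
from h import *
togo((.5525,.1278,.054),-.047)
E
```

```text
t: 21.65
eef_pos: [0.552, 0.128, 0.1503]
ee_rot: [3.141, -0.0, -1.621]
force: [-0.7, 0.0, -1.3]
width: 0.0587
gripper_force: 40.0
[(225, 181.5, 57), (235, 181.5, 58), (245, 181.5, 59), (255, 181.5, 59), (300, 182.5, 54), (310, 182.5, 55), (320, 181.5, 57), (330, 181.5, 58)]
shift [ 0.01 -0.05  9.64] turn [ 0.    -0.    -0.003] q6 -0.62 at [0.552  0.128  0.1504]Traceback (most recent call last):
  File "held.py", line 12, in <module>
    y=np.polyval(k,x0);print("slope",k[0].round(4),"centre y meas",(y+.045).round(4),"TCP",s['eef_pos'].round(4),s['width'].round(4))
                                                                                                                 ^^^^^^^^^^^^^^^^
AttributeError: 'float' object has no attribute 'round'
```

```bash
sed -i "s/s\['width'\].round(4)/s['width']/" held.py; python3 -m creep '[[[5,0,0,3,0,0,0],[5,0,0,5,0,0,0],[5,0,0,6.5,0,0,0],[5,0,0,7.8,0,0,0],[5,0,0,8.5,0,0,0],[5,0,0,8.8,0,0,0],[5,0,0,8.8,0,0,0],[7.6,0,0,8.8,0,0,0],[7.6,0,0,8.8,0,0,0],[7.6,0,0,8.8,0,0,0],[7.6,0,0,6,0,0,0],[8.7,0,0,1,0,0,0],[8.7,0,0,-4,0,0,0],[8.7,0,0,-5,0,0,0],[8.7,0,0,-5,0,0,0],[8.7,0,0,-5,0,0,0]]]'; cat > placed.py <<'E'
from h import *
import sys
z=float(sys.argv[1]);p,im=snap("wrist");cv2.imwrite("pics/placed.png",im);hsv=cv2.cvtColor(im,cv2.COLOR_BGR2HSV)
vm=int(sys.argv[2]) if len(sys.argv)>2 else 78
m=((hsv[:,:,1]<38)&(hsv[:,:,2]>vm)).astype(np.uint8)*255;m[246:]=0
cs,_=cv2.findContours(m,cv2.RETR_EXTERNAL,cv2.CHAIN_APPROX_NONE)
for c in cs:
    if cv2.contourArea(c)>800: print(c[:,0].mean(0).round(),np.array(rect(p,c[:,0],z)).round(4))
E
python3 placed.py .066;python3 - <<'E'
from h import *
p,im=snap("scene")
for c in blobs(im,(0,0,195),(180,40,255),100): print(c.mean(0).round(),np.array(rect(p,c,.01)).round(3))
togo((.588,-.359,.20),-1.543)
E
```

```text
t: 23.7
eef_pos: [0.5513, 0.1277, 0.1991]
ee_rot: [3.14, -0.001, -1.619]
force: [-1.0, -0.3, 0.5]
width: 0.0871
gripper_force: 0.0
[276. 194.] [ 5.51700e-01  1.27100e-01  6.20703e+01  9.60905e+01 -4.86000e-02]
[400. 305.] [  0.534   0.372 203.917 225.996   1.481]
[171. 226.] [ 0.725 -0.29  59.893 62.211 -0.178]
[187. 189.] [ 0.587 -0.361 62.33  91.309 -1.536]
[128. 145.] [  0.553  -0.683  77.95  149.941   1.558]
shift [ 4.843e+01 -5.990e+00 -4.000e-02] turn [ 1.000e-03 -3.000e-03  1.495e+00] q6 -0.62 at [0.5514 0.1277 0.1991]
```

```bash
python3 -m creep '[[[8.7,48.4,-6,0,0,0,1.495],[8.7,48.4,-6,0,0,0,1.495],[8.7,48.4,-6,0,0,0,1.495],[8.7,48.4,-6,0,0,0,1.495],[8.7,48.4,-6,0,0,0,1.495],[8.7,48.4,-6,0,0,0,1.495],[8.7,48.4,-6,0,0,0,1.495],[8.7,48.4,-6,0,0,0,1.495],[8.7,48.4,-6,0,0,0,1.495],[8.7,48.4,-6,0,0,0,1.495],[8.7,48.4,-6,0,0,0,1.495],[8.7,48.4,-6,0,0,0,1.495]]]'; python3 sp.py
```

```text
t: 25.3
eef_pos: [0.5891, -0.3572, 0.2009]
ee_rot: [-3.142, 0.0, -3.112]
force: [0.2, -0.0, -0.1]
width: 0.087
gripper_force: 0.0
-1.278102974017823
[277. 179.] [248 139] [306 220] [ 0.5857 -0.3587 62.007  90.9097 -1.5423]
shift [ 0.35 -0.12  0.1 ] turn [-0.     0.001  0.001] q6 -1.28 at [ 0.5891 -0.3573  0.201 ]
```

```bash
python3 -m creep '[[[8.7,0.29,-0.1,8,0,0,0],[8.7,0.29,-0.1,14,0,0,0],[8.7,0.29,-0.1,18,0,0,0],[8.7,0.29,-0.1,19.6,0,0,0],[8.7,0.29,-0.1,19.6,0,0,0],[8.7,0.29,-0.1,19.6,0,0,0],[5,0.29,-0.1,19.6,0,0,0],[5,0.29,-0.1,19.6,0,0,0],[5,0.29,-0.1,19.6,0,0,0],[5,0.29,-0.1,19.6,0,0,0],[5,0.29,-0.1,19.6,0,0,0],[5,0.29,-0.1,17,0,0,0],[5,0.29,-0.1,12,0,0,0],[5,0.29,-0.1,6,0,0,0],[5,0.29,-0.1,1,0,0,0],[5,0.29,-0.1,1,0,0,0]]]' 40;  python3 - <<'E'
from h import *
togo((.5522,.1280,.16),-.047)
E
```

```text
t: 27.35
eef_pos: [0.5882, -0.3605, 0.1959]
ee_rot: [-3.138, 0.008, -3.113]
force: [0.2, -0.5, -1.4]
width: 0.0593
gripper_force: 40.0
shift [ 2.24 48.94  3.4 ] turn [-0.009  0.004 -1.496] q6 -1.28 at [ 0.5882 -0.3605  0.1959]
```

```bash
python3 -m creep '[[[5,1.95,48.7,3.1,0,0,-1.494],[5,1.95,48.7,3.1,0,0,-1.494],[5,1.95,48.7,3.1,0,0,-1.494],[5,1.95,48.7,3.1,0,0,-1.494],[5,1.95,48.7,3.1,0,0,-1.494],[5,1.95,48.7,3.1,0,0,-1.494],[5,1.95,48.7,3.1,0,0,-1.494],[5,1.95,48.7,3.1,0,0,-1.494],[5,1.95,48.7,3.1,0,0,-1.494],[5,1.95,48.7,3.1,0,0,-1.494],[5,1.95,48.7,3.1,0,0,-1.494],[5,1.95,48.7,3.1,0,0,-1.494],[5,1.95,48.7,3.1,0,0,-1.494]]]';python3 held.py .0055; python3 - <<'E'
from h import *
togo((.5522,.1278,.15),-.047)
E
```

```text
t: 28.98
eef_pos: [0.553, 0.1262, 0.1596]
ee_rot: [-3.141, 0.0, -1.621]
force: [-0.5, 0.4, 0.2]
width: 0.0592
gripper_force: 40.0
[(225, 182.5, 60), (235, 182.5, 60), (245, 182.5, 59), (255, 182.5, 59), (300, 182.5, 62), (310, 182.5, 60), (320, 182.5, 61), (330, 182.5, 61)]
slope -0.0498 centre y meas 0.1267 TCP [0.553  0.1263 0.1596] 0.059263193468997416
shift [-0.15  0.09  0.96] turn [-0.     0.    -0.003] q6 -0.62 at [0.553  0.1263 0.1596]
```

```bash
python3 -m creep '[[[5,-0.14,0.06,3,0,0,0],[5,-0.14,0.06,5,0,0,0],[5,-0.14,0.06,6.5,0,0,0],[5,-0.14,0.06,7.8,0,0,0],[5,-0.14,0.06,8.4,0,0,0],[5,-0.14,0.06,8.7,0,0,0],[5,-0.14,0.06,8.7,0,0,0],[7.6,-0.14,0.06,8.7,0,0,0],[7.6,-0.14,0.06,8.7,0,0,0],[7.6,-0.14,0.06,8.7,0,0,0],[7.6,-0.14,0.06,6,0,0,0],[8.7,-0.14,0.06,1,0,0,0],[8.7,-0.14,0.06,-4,0,0,0],[8.7,-0.14,0.06,-4,0,0,0],[8.7,-0.14,0.06,-4,0,0,0]]]'; python3 placed.py .076;python3 - <<'E'
from h import *
p,im=snap("scene")
cv2.imwrite("pics/scene2.png",im)
for c in blobs(im,(0,0,195),(180,40,255),100): print(c.mean(0).round(),np.array(rect(p,c,.01)).round(3))
togo((.4655,-.221,.20),1.506)
im=cv2.imread("pics/placed.png");cv2.imwrite("pics/p3c.png",cv2.resize(im[60:280,110:450],None,fx=2.3,fy=2.3,interpolation=cv2.INTER_CUBIC))
E
```

```text
t: 30.9
eef_pos: [0.552, 0.1283, 0.1995]
ee_rot: [-3.142, 0.001, -1.62]
force: [-0.4, -0.5, -0.0]
width: 0.0868
gripper_force: 0.0
[277. 196.] [ 5.52200e-01  1.25500e-01  6.30843e+01  9.49794e+01 -5.44000e-02]
[399. 304.] [  0.534   0.372 203.872 225.988   1.482]
[171. 226.] [ 0.725 -0.29  59.893 62.211 -0.178]
[128. 145.] [  0.553  -0.684  78.976 149.938  -1.556]
shift [35.28  6.89 -0.12] turn [ 2.000e-03  1.000e-03 -1.555e+00] q6 -0.62 at [0.5517 0.128  0.1984]
```

View pics/p3c.png

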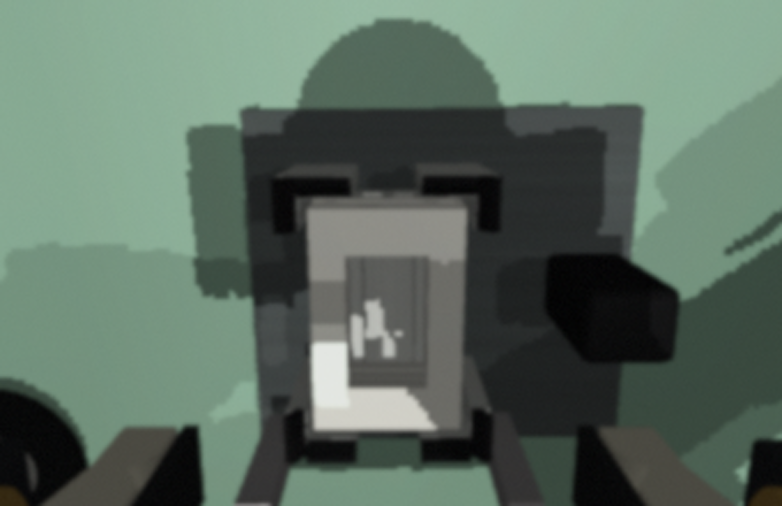

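All three spacers lie square on the heat sink between the guides (stack at crop (388,315)). Now the cover.

```bash
python3 -m creep '[[[8.7,35.3,6.9,0,0,0,-1.555],[8.7,35.3,6.9,0,0,0,-1.555],[8.7,35.3,6.9,0,0,0,-1.555],[8.7,35.3,6.9,0,0,0,-1.555],[8.7,35.3,6.9,0,0,0,-1.555],[8.7,35.3,6.9,0,0,0,-1.555],[8.7,35.3,6.9,0,0,0,-1.555],[8.7,35.3,6.9,0,0,0,-1.555],[8.7,35.3,6.9,0,0,0,-1.555],[8.7,35.3,6.9,0,0,0,-1.555],[8.7,35.3,6.9,0,0,0,-1.555],[8.7,35.3,6.9,0,0,0,-1.555]]]'; python3 sp.py .012
```

```text
t: 32.5
eef_pos: [0.4661, -0.2208, 0.1993]
ee_rot: [-3.142, 0.0, -0.066]
force: [-0.2, 0.7, -0.2]
width: 0.0873
gripper_force: 0.0
1.565777999054833
[279. 181.] [251 141] [307 222] [ 0.4658 -0.2218 60.9115 90.2126  1.505 ]
shift [-0.02  0.1  -0.06] turn [ 0.  0. -0.] q6 1.57 at [ 0.4661 -0.2208  0.1994]
```

```bash
python3 - <<'E'
import cv2
im=cv2.imread("pics/sp.png");cv2.imwrite("pics/spc.png",cv2.resize(im[100:250,180:380],None,fx=3,fy=3))
E
```

```text
(no output)
```

View pics/spc.png

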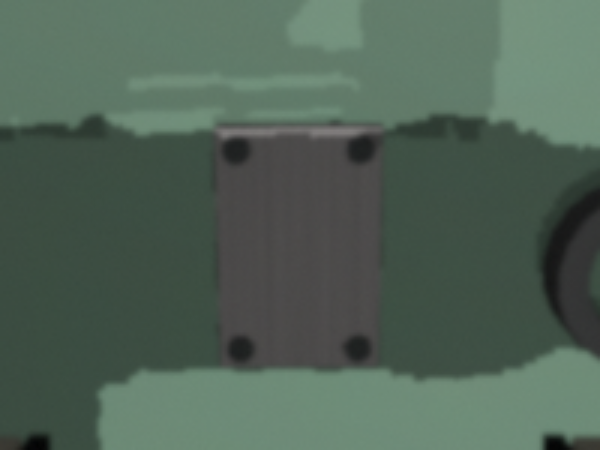

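Cover with four screw heads up, centred at (279,181), tape roll clear to its right.

```bash
python3 -m creep '[[[8.7,-0.08,0.1,8,0,0,0],[8.7,-0.08,0.1,14,0,0,0],[8.7,-0.08,0.1,18,0,0,0],[8.7,-0.08,0.1,19.4,0,0,0],[8.7,-0.08,0.1,19.4,0,0,0],[8.7,-0.08,0.1,19.4,0,0,0],[5,-0.08,0.1,19.4,0,0,0],[5,-0.08,0.1,19.4,0,0,0],[5,-0.08,0.1,19.4,0,0,0],[5,-0.08,0.1,19.4,0,0,0],[5,-0.08,0.1,19.4,0,0,0],[5,-0.08,0.1,17,0,0,0],[5,-0.08,0.1,12,0,0,0],[5,-0.08,0.1,6,0,0,0],[5,-0.08,0.1,1,0,0,0],[5,-0.08,0.1,1,0,0,0]]]' 45;  python3 - <<'E'
from h import *
togo((.5522,.1280,.17),-.047)
E
```

```text
t: 34.55
eef_pos: [0.4676, -0.2223, 0.1937]
ee_rot: [3.141, -0.008, -0.064]
force: [1.4, -0.1, -1.7]
width: 0.0593
gripper_force: 45.0
shift [  6.17 -35.5    2.4 ] turn [-0.006 -0.007  1.553] q6 1.57 at [ 0.4676 -0.2223  0.1937]
```

```bash
python3 -m creep '[[[5,6.4,-35.5,2,0,0,1.555],[5,6.4,-35.5,2,0,0,1.555],[5,6.4,-35.5,2,0,0,1.555],[5,6.4,-35.5,2,0,0,1.555],[5,6.4,-35.5,2,0,0,1.555],[5,6.4,-35.5,2,0,0,1.555],[5,6.4,-35.5,2,0,0,1.555],[5,6.4,-35.5,2,0,0,1.555],[5,6.4,-35.5,2,0,0,1.555],[5,6.4,-35.5,2,0,0,1.555],[5,6.4,-35.5,2,0,0,1.555],[5,6.4,-35.5,2,0,0,1.555]]]';python3 held.py .0065; python3 - <<'E'
from h import *
togo((.5522,.1278,.15),-.047)
E
```

```text
t: 36.05
eef_pos: [0.552, 0.1281, 0.1694]
ee_rot: [3.141, -0.0, -1.618]
force: [0.3, 0.4, -0.3]
width: 0.0593
gripper_force: 45.0
[(225, 180.5, 38), (235, 206.5, 47), (245, 180.5, 33), (255, 180.5, 34), (300, 180.5, 36), (310, 180.5, 38), (320, 180.5, 36), (330, 179.5, 38)]
slope 0.0547 centre y meas 0.1291 TCP [0.5521 0.1281 0.1694] 0.05903868667300282
shift [ 0.03 -0.02  1.94] turn [ 0.    -0.    -0.001] q6 -0.62 at [0.5521 0.1281 0.1694]
```

```bash
python3 -m creep '[[[5,0,0,3,0,0,0],[5,0,0,5,0,0,0],[5,0,0,6.5,0,0,0],[5,0,0,7.8,0,0,0],[5,0,0,8.4,0,0,0],[5,0,0,8.7,0,0,0],[5,0,0,8.7,0,0,0],[7.6,0,0,8.7,0,0,0],[7.6,0,0,8.7,0,0,0],[7.6,0,0,8.7,0,0,0],[7.6,0,0,6,0,0,0],[8.7,0,0,1,0,0,0],[8.7,0,0,-3,0,0,0],[8.7,0,0,-3,0,0,0],[8.7,0,0,-3,0,0,0]]]'; python3 - <<'E'
from h import *
p,im=snap("wrist");a=cv2.resize(im[60:280,110:450],None,fx=2.3,fy=2.3,interpolation=cv2.INTER_CUBIC)
p2,s=snap("side");b=cv2.resize(s[185:310,150:320],None,fx=2,fy=2,interpolation=cv2.INTER_CUBIC);b2=b[:, :]
W=np.zeros((a.shape[0]//1,800,3),np.uint8);a=cv2.resize(a,None,fx=.57,fy=.57);W[:a.shape[0],:a.shape[1]]=a;W[:b.shape[0],800-b.shape[1]:]=b
cv2.imwrite("pics/cov.png",W);cv2.imwrite("pics/side2.png",s);cv2.imwrite("pics/w7.png",im);print(a.shape,b.shape);np.save("w7.npy",p,allow_pickle=True)
E
```

```text
t: 37.98
eef_pos: [0.5517, 0.1282, 0.1992]
ee_rot: [3.141, 0.0, -1.62]
force: [-0.2, 0.6, -0.4]
width: 0.087
gripper_force: 0.0
(288, 446, 3) (250, 340, 3)
```

View pics/cov.png

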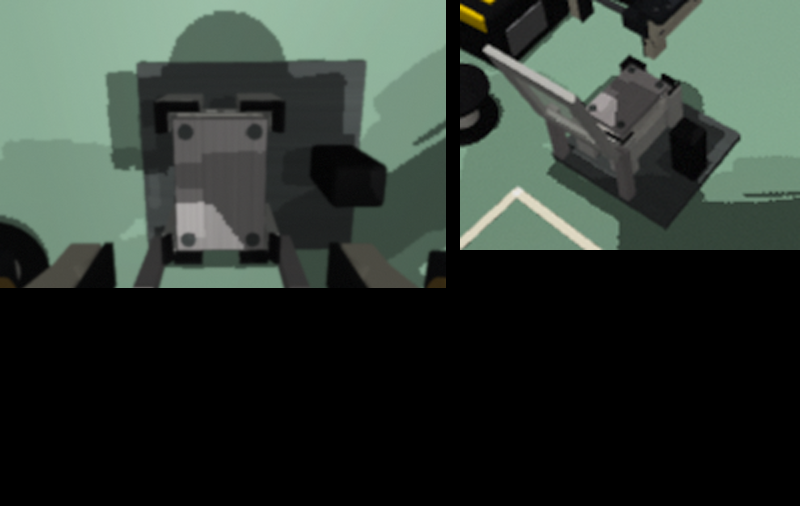

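Cover is flat and square between the guides with its four screw heads up; lid stands open at the +y side. Now get behind the lid's outer face with shut fingers.

```bash
python3 -m creep '[[[4,0,0,-6,0,0,0],[0,0,0,-12,0,0,0],[0,0,0,-15,0,0,0],[0,-6,0,-15,0,0,0],[0,-12,0,-15,0,0,0],[0,-18,0,-15,0,0,0],[0,-21.5,0,-15,0,0,0],[0,-21.5,0,-15,0,0,0],[0,-21.5,0,-9,0,0,0],[0,-21.5,0,-4,0,0,0],[0,-21.5,0,-2,0,0,0],[0,-21.5,0,-2,0,0,0],[0,-21.5,0,-2,0,0,0]]]' 20; python3 - <<'E'
from h import *
togo((.5522,.1290,.2),-.047)
E
```

```text
t: 39.7
eef_pos: [0.5633, 0.3428, 0.2207]
ee_rot: [-3.14, 0.001, -1.62]
force: [0.4, -0.2, 1.0]
width: 0.0006
gripper_force: 0.0
shift [21.41  0.06  2.06] turn [-0.001  0.001 -0.002] q6 -0.89 at [0.5633 0.3428 0.2207]
```

```bash
python3 -m creep '[[[0,2,0,0,0,0,0],[0,4,0,0,0,0,0],[0,5,0,0,0,0,0],[0,5.6,0,0,0,0,0],[0,6.2,0,0,0,0,0],[0,6.8,0,0,0,0,0],[0,7.4,0,0,0,0,0],[0,8,0,0,0,0,0],[0,8.6,0,0,0,0,0],[0,9.2,0,0,0,0,0],[0,9.8,0,0,0,0,0],[0,10.4,0,0,0,0,0],[0,11,0,0,0,0,0]]]'
```

```text
t: 41.32
eef_pos: [0.5572, 0.2327, 0.2195]
ee_rot: [3.141, -0.0, -1.62]
force: [0.2, 1.4, 1.5]
width: 0.0007
gripper_force: 0.7
```

```bash
python3 -m creep '[[[0,0.5,0,-0.6,0,0,0],[0,1.2,0,-1.2,0,0,0],[0,2,0,-1.7,0,0,0],[0,2.85,0,-1.8,0,0,0],[0,4,0,-1.6,0,0,0],[0,5.2,0,-1.4,0,0,0],[0,6.3,0,-1,0,0,0],[0,7.4,0,-0.5,0,0,0],[0,8.4,0,0.1,0,0,0],[0,9.4,0,0.7,0,0,0],[0,10.3,0,1.5,0,0,0],[0,11.1,0,2.3,0,0,0]]]'; python3 - <<'E'
from h import *
p,im=snap("side");s=im[130:330,130:370];p,w=snap("scene");w=w[170:300,250:420]
W=np.zeros((500,800,3),np.uint8);W[:400,:480]=cv2.resize(s,None,fx=2,fy=2);a=cv2.resize(w,None,fx=1.85,fy=1.85);W[:a.shape[0],482:482+a.shape[1]]=a;cv2.imwrite("pics/lid.png",W)
E
```

```text
t: 42.82
eef_pos: [0.5517, 0.1216, 0.1959]
ee_rot: [3.141, -0.0, -1.62]
force: [0.5, 1.1, 0.9]
width: 0.0003
gripper_force: 0.5
```

```bash
python3 -m creep '[[[0,0.8,0,0.9,0,0,0],[0,1.5,0,1.85,0,0,0],[0,2.1,0,2.9,0,0,0],[0,2.6,0,3.9,0,0,0],[0,3,0,5,0,0,0],[0,3.4,0,6.1,0,0,0],[0,3.6,0,7.2,0,0,0],[0,3.7,0,7.8,0,0,0],[0,3.7,0,8.2,0,0,0],[0,3.7,0,8.2,0,0,0],[0,3.7,0,8.2,0,0,0]]]'
```

```text
t: 44.3
eef_pos: [0.5502, 0.0855, 0.1148]
ee_rot: [-3.141, 0.0, -1.62]
force: [-0.0, 0.8, -0.5]
width: 0.0005
gripper_force: 0.0
```

```bash
python3 -m creep '[[[0,0,0,0.15,0,0,0],[0,0,0,0.25,0,0,0],[0,0,0,0.35,0,0,0],[0,0,0,0.4,0,0,0],[0,0,0,0.4,0,0,0]]]'
```

```text
t: 44.92
eef_pos: [0.5504, 0.0854, 0.1119]
ee_rot: [-3.14, 0.0, -1.619]
force: [-2.6, 0.9, 11.4]
width: 0.0007
gripper_force: 5.6
```

```bash
python3 -m creep '[[[0,0,0,-3,0,0,0],[0,0,0,-9,0,0,0],[8.7,-16.2,5.8,-30.8,0,0,-1.574],[8.7,-16.2,5.8,-30.8,0,0,-1.574],[8.7,-16.2,5.8,-30.8,0,0,-1.574],[8.7,-16.2,5.8,-30.8,0,0,-1.574],[8.7,-16.2,5.8,-30.8,0,0,-1.574],[8.7,-16.2,5.8,-30.8,0,0,-1.574],[8.7,-16.2,5.8,-30.8,0,0,-1.574],[8.7,-16.2,5.8,-30.8,0,0,-1.574],[8.7,-16.2,5.8,-30.8,0,0,-1.574],[8.7,-16.2,5.8,-30.8,0,0,-1.574],[8.7,-16.2,5.8,-30.8,0,0,-1.574],[8.7,-16.2,5.8,-30.8,0,0,-1.574]]]'; python3 - <<'E'
from h import *
print(get_state()['q'].round(2))
p,im=snap("wrist");cv2.imwrite("pics/w8.png",im);np.save("w8.npy",p,allow_pickle=True)
p2,s=snap("side");cv2.imwrite("pics/side3.png",s);np.save("side.npy",p2,allow_pickle=True)
W=np.zeros((600,800,3),np.uint8);a=cv2.resize(im[0:250],None,fx=800/560,fy=800/560);W[:a.shape[0]]=a
b=cv2.resize(s[190:310,110:330],None,fx=2,fy=2)[:600-a.shape[0]];W[a.shape[0]:a.shape[0]+b.shape[0],:b.shape[1]]=b
cv2.imwrite("pics/fin.png",W)
E
```

```text
t: 46.68
eef_pos: [0.5, 0.2499, 0.4185]
ee_rot: [3.142, 0.0, -0.047]
force: [0.9, -0.3, 0.2]
width: 0.0872
gripper_force: 0.0
[ 0.81  0.1   0.1  -0.   -1.57  0.71]
```

View pics/fin.png

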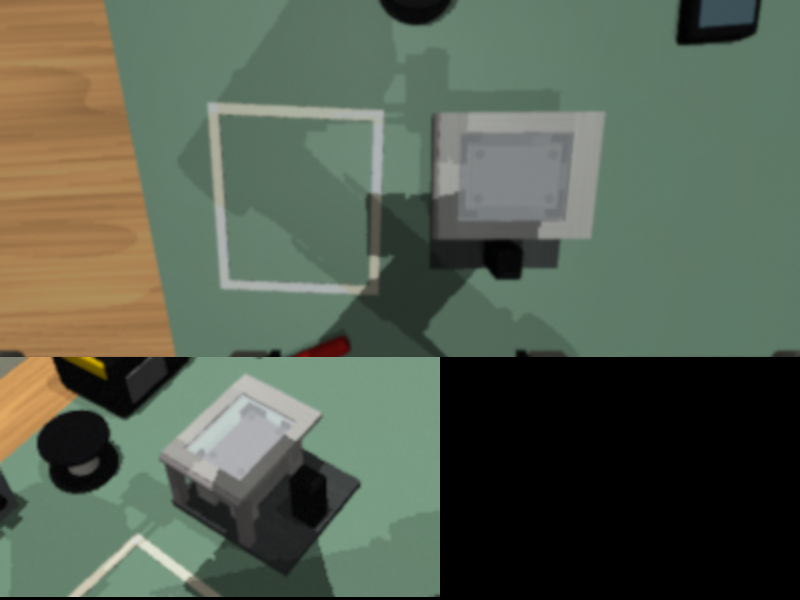

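Lid lies level over the stack (cover visible through the window); outline at (208–384,102–294), carrier's near edge from (431,267) to (558,268), post at (503,260).

```bash
python3 - <<'E'
from h import *
p=np.load("w8.npy",allow_pickle=True).item();im=cv2.imread("pics/w8.png");hsv=cv2.cvtColor(im,cv2.COLOR_BGR2HSV)
m=((hsv[:,:,1]<40)&(hsv[:,:,2]>60)).astype(np.uint8)*255;m[:,280:]=0;m[235:]=0;m[:60]=0;m[:,:130]=0
cs,_=cv2.findContours(m,cv2.RETR_EXTERNAL,cv2.CHAIN_APPROX_NONE)
c=max(cs,key=cv2.contourArea)[:,0];print(cv2.contourArea(c))
r=rect(p,c,0);print("mark",np.array(r).round(4))
ym=r[4]-np.pi/2 if r[4]>0 else r[4]+np.pi/2
u=np.array([np.cos(ym),np.sin(ym)]);M=np.array(r[:2])+.025*u;print("M",M,ym)
f=lambda L:np.array(L)/(800/560)
X=cast(p,f([(431,267),(558,268)]),.012);d=X[0]-X[1];yc=np.arctan2(d[1],d[0])-np.pi/2;print(X.round(4),np.linalg.norm(d),yc)
uc=np.array([np.cos(yc),np.sin(yc)]);o=X[:,:2].mean(0)+.115*uc;print("o",o)
T=cast(p,f([(484,241),(521,241)]),.09);print("post far top",T)
yc=-.045;uc=np.array([np.cos(yc),np.sin(yc)])
print("carrier->mark",M-o,"post move",(M-.092*u)-(o-.092*uc),"dyaw",ym-yc)
togo((.5524-.092*uc[0],.129-.092*uc[1],.15),-.045+np.pi/2)
E
```

```text
15410.5
mark [  0.5255   0.3722 208.239  229.2077   1.4846]
M [0.5503817  0.37004567] -0.0861532612640632
[[0.4417 0.2107 0.012 ]
 [0.433  0.0516 0.012 ]] 0.1593101302687847 -0.05437761589048562
o [0.5521585  0.12490348]
post far top [[0.48613277 0.15866285 0.09      ]
 [0.48431366 0.11939851 0.09      ]]
carrier->mark [-0.0017768   0.24514219] post move [-0.00152871  0.24891988] dyaw -0.0411532612640632
shift [-3.41 11.85 26.85] turn [ 0.     0.    -0.001] q6 0.71 at [0.5    0.25   0.4185]
```

```bash
python3 -m creep '[[[8.7,-3.4,11.8,10,0,0,0],[8.7,-3.4,11.8,20,0,0,0],[8.7,-3.4,11.8,26.8,0,0,0],[8.7,-3.4,11.8,26.8,0,0,0],[8.7,-3.4,11.8,26.8,0,0,0],[8.7,-3.4,11.8,26.8,0,0,0],[8.7,-3.4,11.8,30,0,0,0],[8.7,-3.4,11.8,33,0,0,0],[8.7,-3.4,11.8,35.8,0,0,0],[8.7,-3.4,11.8,35.8,0,0,0],[8.7,-3.4,11.8,35.8,0,0,0]]]';
```

```text
t: 48.15
eef_pos: [0.4623, 0.135, 0.0627]
ee_rot: [-3.14, -0.003, -0.045]
force: [0.9, 0.2, -0.1]
width: 0.0873
gripper_force: 0.0
```

```bash
python3 -m creep '[[[4.5,0,0,0,0,0,0],[4.5,0,0,0,0,0,0],[4.5,0,0,0,0,0,0],[2,0,0,0,0,0,0],[2,0,0,0,0,0,0],[2,0,0,0,0,0,0],[2,0,0,0,0,0,0]]]' 50
```

```text
t: 49.02
eef_pos: [0.4603, 0.1331, 0.0605]
ee_rot: [3.141, 0.001, -0.046]
force: [0.2, -4.0, 1.2]
width: 0.0298
gripper_force: 50.0
```

```bash
python3 -m creep '[[[2,-0.03,-0.6,0,0,0,0],[2,-0.1,-1.9,0,0,0,0.003],[2,-0.17,-3.3,0,0,0,0.006],[2,-0.25,-4.8,0,0,0,0.008],[2,-0.33,-6.3,0,0,0,0.011],[2,-0.41,-7.8,0,0,0,0.013],[2,-0.48,-9.3,0,0,0,0.016],[2,-0.56,-10.8,0,0,0,0.018],[2,-0.64,-12.3,0,0,0,0.02],[2,-0.72,-13.8,0,0,0,0.023],[2,-0.8,-15.3,0,0,0,0.025],[2,-0.87,-16.8,0,0,0,0.028],[2,-0.95,-18.3,0,0,0,0.031],[2,-1.03,-19.8,0,0,0,0.033],[2,-1.1,-21.3,0,0,0,0.036],[2,-1.17,-22.6,0,0,0,0.038],[2,-1.23,-23.7,0,0,0,0.04],[2,-1.27,-24.4,0,0,0,0.041],[2,-1.28,-24.6,0,0,0,0.041],[2,-1.28,-24.6,0,0,0,0.041]]]'; python3 - <<'E'
from h import *
s=get_state();print(s['force'],s['moment'],s['width'])
p,im=snap("side");cv2.imwrite("pics/side4.png",im);p,im=snap("scene");cv2.imwrite("pics/scene4.png",im)
E
```

```text
t: 51.52
eef_pos: [0.4588, 0.3782, 0.0605]
ee_rot: [3.139, 0.001, -0.088]
force: [-0.7, -7.2, 6.5]
width: 0.0295
gripper_force: 50.1
[-0.67393632 -7.17817965  6.49663603] [-2.28350965 -0.05960283 -0.48909026] 0.02950469525905788
```

```bash
python3 -m creep '[[[2,0,0,0,0,0,0],[5,0,0,0,0,0,0],[8,0,0,0,0,0,0],[8,0,0,0,0,0,0],[8,0,0,-3,0,0,0],[8,0,0,-9,0,0,0],[8,0,0,-15,0,0,0],[8,4,0,-21,0,0,0],[8,4,3,-27,0,0,0],[8,4,6,-33,0,0,0],[8,4,8,-36,0,0,0],[8,4,8,-36,0,0,0],[8,4,8,-36,0,0,0]]]' 20; python3 - <<'E'
from h import *
p,im=snap("wrist");cv2.imwrite("pics/w9.png",im);np.save("w9.npy",p,allow_pickle=True)
hsv=cv2.cvtColor(im,cv2.COLOR_BGR2HSV);V=hsv[:,:,2].astype(int);S=hsv[:,:,1].astype(int)
# bottom plate: -x edge & tape -x side; print columns of (S,V) along some lines
u=np.array([np.cos(-.086),np.sin(-.086)]);v=np.array([-u[1],u[0]]);M=np.array([.5504,.370])
def line(a,b,n=61):
    P=np.array([M+ (a[0]+(b[0]-a[0])*t)*u+(a[1]+(b[1]-a[1])*t)*v for t in np.linspace(0,1,n)])
    uv=proj(p,np.c_[P,np.zeros(n)]).round().astype(int);return [(int(S[y,x]),int(V[y,x])) if 0<=y<246 and 0<=x<560 else None for x,y in uv]
for yy in(-.05,.05):
    print("x -145..-100 at y",yy);[print(round(-.145+.0025*i,4),q,end=' ') for i,q in enumerate(line((-.145,yy),(-.1,yy),19))];print()
for xx in(-.10,-.07):
    print("y -110..-70 at x",xx);[print(round(-.11+.0025*i,4),q,end=' ') for i,q in enumerate(line((xx,-.11),(xx,-.07),17))];print()
    print("y 70..110 at x",xx);[print(round(.07+.0025*i,4),q,end=' ') for i,q in enumerate(line((xx,.07),(xx,.11),17))];print()
E
```

```text
t: 53.25
eef_pos: [0.4918, 0.2969, 0.4202]
ee_rot: [-3.141, 0.0, -0.087]
force: [-0.1, -0.1, -0.1]
width: 0.0801
gripper_force: 0.0
x -145..-100 at y -0.05
-0.145 (59, 52) -0.1425 (60, 55) -0.14 (53, 63) -0.1375 (30, 126) -0.135 (27, 159) -0.1325 (28, 174) -0.13 (28, 175) -0.1275 (27, 171) -0.125 (28, 155) -0.1225 (44, 98) -0.12 (48, 79) -0.1175 (34, 60) -0.115 (15, 50) -0.1125 (20, 50) -0.11 (26, 50) -0.1075 (21, 49) -0.105 (21, 49) -0.1025 (20, 50) -0.1 (21, 48) 
x -145..-100 at y 0.05
-0.145 (53, 130) -0.1425 (51, 129) -0.14 (51, 131) -0.1375 (26, 154) -0.135 (12, 172) -0.1325 (7, 180) -0.13 (8, 182) -0.1275 (9, 179) -0.125 (14, 169) -0.1225 (44, 133) -0.12 (50, 117) -0.1175 (44, 93) -0.115 (26, 68) -0.1125 (18, 58) -0.11 (18, 58) -0.1075 (17, 59) -0.105 (18, 58) -0.1025 (22, 58) -0.1 (26, 59) 
y -110..-70 at x -0.1
-0.11 (59, 52) -0.1075 (58, 53) -0.105 (46, 55) -0.1025 (39, 66) -0.1 (33, 78) -0.0975 (35, 87) -0.095 (35, 87) -0.0925 (29, 80) -0.09 (34, 68) -0.0875 (40, 58) -0.085 (58, 53) -0.0825 (56, 50) -0.08 (45, 45) -0.0775 (17, 45) -0.075 (22, 46) -0.0725 (17, 45) -0.07 (17,
[... 167 characters left out ...]
0925 (10, 172) 0.095 (6, 179) 0.0975 (8, 181) 0.1 (10, 178) 0.1025 (32, 145) 0.105 (46, 132) 0.1075 (53, 129) 0.11 (55, 129) 
y -110..-70 at x -0.07
-0.11 (58, 53) -0.1075 (53, 53) -0.105 (54, 52) -0.1025 (30, 68) -0.1 (31, 81) -0.0975 (32, 88) -0.095 (32, 87) -0.0925 (35, 87) -0.09 (33, 69) -0.0875 (39, 59) -0.085 (57, 54) -0.0825 (51, 50) -0.08 (47, 43) -0.0775 (16, 32) -0.075 (5, 49) -0.0725 (9, 82) -0.07 (9, 83) 
y 70..110 at x -0.07
0.07 (9, 141) 0.0725 (7, 141) 0.075 (9, 141) 0.0775 (7, 141) 0.08 (7, 141) 0.0825 (7, 140) 0.085 (7, 140) 0.0875 (7, 140) 0.09 (7, 140) 0.0925 (7, 139) 0.095 (8, 134) 0.0975 (11, 135) 0.1 (8, 134) 0.1025 (8, 133) 0.105 (8, 134) 0.1075 (9, 135) 0.11 (10, 134)
```

Carrier stands in the outline, 6–10 mm clear of the tape on the three sides checked and square with it. The arm is clear, so I'm handing in.

```bash
python3 -c "
from station import *
print(job_done())"
```

```text
the job is handed in; nothing more can be done
None
```

I built the module (heat sink, three spacers, cover), closed the lid, slid the carrier into the outline and handed the job in; my last image put it about 3 mm off centre and square, but no verdict was returned.

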